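# Snap the sponge caddy onto the drying rail

### The arm

A 6-joint arm with a two-finger parallel gripper is mounted at the origin on a cart in front of the work surface, level with it; the furniture and walls round the work are solid. World frame = base frame: x ahead of the robot, y to its left, z up, the work surface at z = 0. Lengths are in m, angles in degrees, forces in N, time in s.
With the tool pointing down it reaches from about 0.35 to 0.875 m from the base axis. Payload 4.2 kg.
Tool frame: the origin (TCP) lies between the finger pads; the fingertips stand 11 mm ahead of it and the grasp point (between the pads) lies 8 mm behind it; z points along the fingers, y is the direction in which the jaws open and shut (so a half turn about z gives the same grasp; the last joint's range is limited). The gripper opens to 87 mm and grips with 3 to 60 N. Pads are 19 mm wide; open, the fingers measure 117 mm over their backs; the gripper's body (75 mm by 190 mm) begins 51 mm behind the grasp point.
Start: joints at [78.3, 22.042, 0.453, 0, -68.411, -14.817], TCP at [0.279, 0.559, 0.234] pointing down, gripper open.
Joint ranges: [-179.83, 179.83], [-69.29, 118.12], [-61.27, 80.66], [-181.25, 117.63], [-171.15, -9.14], [-177.46, 177.46]. Speed limits (degrees/s): [159.86, 159.86, 180, 180, 180, 180].

### API

Orientations are given as a 3x3 rotation matrix whose columns are the frame's x, y, z axes.
In Python, from station import sense, capture, get_calibration, finish_job, search_frame, cut_out gives the robot as it stands.
- The arm moves only by the tool arm_command, never from a script. Its argument "rows" is a list of rows, each an object with "fingers": the opening in per cent of the stroke, from 0 (shut) to 100 (fully open); "travel": the shift along the tool's x, y, z in cm, a list of three; "roll": the turn about the tool's z in degrees. A call has 1 to 10 rows; each row is the pose to reach, as a shift and turn from the pose commanded when the call began, along the tool's axes at that moment; what a row does not reach only later rows make up. A row lasts 1/10 s, in which the tool goes at most 50 mm and 8.59 degrees, less where a joint would pass 70% of its speed; a pose out of reach is approached as far as the arm can. A call with a gripper value outside its range is refused whole. The fingers move at their own pace and stop on an object; the grip force is fixed at half the most. Time passes only in rows, so rows that repeat a pose let the fingers close. It gives the time, the measured TCP pose, the force and the opening at its end, in the units of the state.
- sense(): the state, without advancing time (a new reading comes with each control period).
- capture(name): name is "side" or "top" or "wrist"; returns (picture, depth): 420x560x3 uint8, red, green, blue; 420x560 float32, m along the optical axis (not along the pixel's ray), 0 where there is no reading.
- get_calibration(name): a dict with "fov_y" (degrees; the focal length in pixels is half the picture's height over the tangent of half this angle, whatever the lens; pixels are square), "cx", "cy" (the principal point, pixels), "origin" and "attitude" of the camera in the world; the wrist camera has in their place "mount" (4x4, takes a point from camera to tool coordinates, whose origin is the TCP and whose axes are the flange's). Camera axes: x right, y down, z forward; pixel columns grow to the right and rows downward; lengths in m; the calibration is good to about 2 mm. A picture is of the moment at which its call begins: read the wrist's pose just before it. get_calibration takes no time and is no camera call.
- finish_job(): hands the job in, once; it reports no verdict.
Trained networks look in the newest picture that a camera, given by its name, has taken for a name from the list of things; names that differ only in an ending like _2 or _b are one class to them, and where a whole thing is asked for, a point or a joint stands for the part that bears it (a point fixed in the world has none). Each returns a list of dicts, best first, with "p" (0 to 1); they miss things now and then, are a little off and sometimes report something else, mostly with a low value. They report only what shows in the picture. A call takes as long as a camera call.
- search_frame(camera, label): "position" ([x, y, z] in m, in world coordinates, good to about 4 mm: the middle of the surface that is visible of it).
- cut_out(camera, label): "mask" (420x560 bool, what is visible of it).
The state is a dict: "time_s": time; "joints": joint angles; "joint_velocities": joint speeds; "effort": joint torques, N m; "tcp_pos": TCP position; "ee_rot": TCP orientation; "wrist_force": force on the tool from outside, world axes, zero at the start; "moment": the same for the moment, N m; "gripper_width": opening from 0.0 (shut) to 1.0 (fully open).
Only numpy, scipy, OpenCV 4.12 (cv2) and the standard library are available. Lean on these libraries where they do the work, as an engineer would, in place of code of your own. Each camera call takes 0.05 s, during which the arm holds its last target. There are 200 camera calls.

### The job

Pick up the empty sponge caddy by the black tab on top of its hook, bring the bar of the drying rail into the gap under the hook, and press the caddy gently down over the bar until the hook's sprung gate gives way and flicks shut underneath the bar. Then let go, so that the caddy hangs on the bar, upright and still, somewhere about the middle between the two uprights. Feel for the bar, never push hard against the rail, and leave the brush, the pen and the white spray head where they lie.

Things in the scene. Friction and masses are not known exactly. Their poses are not given: they have to be found in the camera images.
- stand: Drying rail fixed to the table: steel foot 70 x 260 x 8 mm, slotted uprights 206 mm high at y = -118 and +118 mm. Origin: underside of the foot, centre. A round 10 mm bar (crossbar_c0) runs along y straight above the origin, 196 mm of it clear. It is clamped anew each time with its centre 155 to 193 mm up; this height is NOT measured here: find it by feel or by eye. Push limit 20 N.
- caddy_tab (a point): Grip point of the loose caddy, on the black tab that crowns its hook, 166 mm above its underside. Tab: 30 mm along x, 14 mm thick along y (grip across this), 24 mm down and 18 mm up from here. Axes of the caddy: z up, y along the bar when hung, the hook's nose and the throat under it face +x.
- caddy_seat (a point): Where the bar's centre lies in the hook once hung: 32.5 mm straight below caddy_tab, axes alike. Hook: inside -10 to +10 mm in x, rigid crown 5 mm above, back strap at x = -10 mm or less, open downward. The gate bars its mouth 24 mm below; the nose lip (x = +8 to +20 mm) ends 33 mm below.
- caddy_throat (a point): Middle of the gap between nose lip and tray rim, 65.5 mm straight below caddy_seat; axes alike. The gap is 64 mm high, open to +x only: the bar enters here sideways under the lip, then the caddy is pressed down by 46 to 84 mm in all.
- gate (a joint): Sprung flap 21 x 10 x 3 mm hinged on the strap side of the hook's mouth: 0 = shut (level), up to 1.4 rad as the bar pushes it up; springs shut, never opens outward. Touched with the bar's centre 31 mm below caddy_seat; the push grows to 7 to 11 N, eases, and is gone as the flap flicks shut under the bar (centre 4 to 7 mm below caddy_seat). Soon after, the rigid crown meets the bar.
- caddy: The whole caddy, 0.15 to 0.3 kg: grey open tray 76 x 84 mm, 36 mm high, with a flat steel strap rising from its -x side and bending over into the hook above the tray's centre; 184 mm high in all. Origin: centre of its underside; axes as caddy_tab.
- brush: Wooden scrubbing brush, 61 x 154 x 46 mm, lying on the table. Origin: centre of its underside. To be left alone.
- pen: Marker pen, 17 x 135 x 16 mm, lying on the table. Origin: centre of its underside. To be left alone.
- white_head: White spare trigger head of a spray bottle, lying on its side with its tube, 215 x 97 x 22 mm. Origin: centre of its underside. To be left alone.

How it is judged (in metres and radians):
On the way, in this order (a step that is already met when the one before it is completed fails the run):
1. the caddy is lifted off the table (height (world z) of caddy_seat above 0.155 m), for 0.2 s.
2. the bar pushes the hook's gate well open (value of joint gate above 0.6 rad and contact force between caddy and stand above 1 N), for 0.02 s.
3. the gate has flicked shut under the bar (x of crossbar_c0 in the frame of caddy_seat between -0.008 and 0.008 m and z of crossbar_c0 in the frame of caddy_seat between -0.008 and 0.006 m and y of caddy_seat in the frame of stand between -0.07 and 0.07 m and value of joint gate below 0.12 rad and angle between caddy_seat's own z axis and vertical below 0.3 rad), for 0.1 s.
At the end, for the whole second after the job is handed in: The caddy hangs on the bar, which lies inside the hook (within 8 mm of its seat) above the gate, and within 70 mm of the rail's middle; gate shut (below 0.12 rad); upright within 0.3 rad, borne by the rail, at rest (below 0.05 m/s, 0.6 rad/s) (all of step 3 and contact force between caddy and stand above 0.4 N and linear speed of caddy below 0.05 m/s and angular speed of caddy below 0.6 rad/s); the robot touches nothing.
It fails at once if the rail is pushed with more than 20 N (contact force between stand and anything else above 20 N).
It fails at once if the brush is moved by more than 30 mm (distance of brush from where it was at the start of the episode above 0.03 m).
It fails at once if the pen is moved by more than 30 mm (distance of pen from where it was at the start of the episode above 0.03 m).
It fails at once if the white spray head is moved by more than 30 mm (distance of white_head from where it was at the start of the episode above 0.03 m).
It also fails if it takes over 61 s, if anything falls off the work surface, if the arm or the gripper's body presses on something with over 40 N, if the wrist force passes 120 N, or if a joint passes its speed limit or range.

## Working session

There is one attempt and no reset: what is moved stays moved. The work goes in short steps, Python scripts to look and compute and a tool call to move; the robot and the scene stay as the last step left them, time stands still between calls to the robot, and variables do not carry over. Pictures are saved under pics/ and viewed, about 8 in all and at most 12, crops included, and the job is handed in when it is done.

Besides the shell and the picture viewer there is one more tool, called as name(argument=value, ...), one argument or row to a line, values as JSON. arm_command: Moves the arm, as the interface text tells. Its arguments: {"type":"object","properties":{"rows":{"type":"array","items":{"type":"object","properties":{"fingers":{"type":"number"},"travel":{"type":"array","items":{"type":"number"}},"roll":{"type":"number"}}}}},"required":["rows"]}

```bash
mkdir -p pics; ls; cat > h.py <<'E'
import numpy as np,cv2
from station import *
def cam(name):
    c=get_calibration(name); f=210/np.tan(np.radians(c['fov_y']/2))
    if 'mount' in c:
        s=sense(); M=np.array(c['mount']); R=np.array(s['ee_rot']); T=np.eye(4); T[:3,:3]=R; T[:3,3]=s['tcp_pos']; W=T@M
        return f,c['cx'],c['cy'],W[:3,:3],W[:3,3]
    return f,c['cx'],c['cy'],np.array(c['attitude']),np.array(c['origin'])
def cloud(depth,K):
    f,cx,cy,R,o=K; v,u=np.indices(depth.shape)
    P=np.stack([(u-cx)/f*depth,(v-cy)/f*depth,depth],-1)
    return P@R.T+o
E
python3 - <<'E'
from h import *
s=sense(); print(s['ee_rot'],s['tcp_pos'],s['wrist_force'])
ims=[]
for n in ['side','top']:
    K=cam(n); p,d=capture(n); ims.append(p); np.savez(f'/tmp/{n}.npz',p=p,d=d); print(n,K[3],K[4],np.array(get_calibration(n)['attitude']).shape)
    for l in ['caddy','caddy_tab','stand','brush','pen','white_head']:
        r=search_frame(n,l); print(l,[(np.round(x['position'],3),round(x['p'],2)) for x in r[:2]])
cv2.imwrite('pics/a.png',cv2.cvtColor(cv2.resize(np.vstack(ims),None,fx=.71,fy=.71),cv2.COLOR_RGB2BGR))
E
```

```text
pics
[[ 8.94730634e-01 -4.46605238e-01 -9.23790107e-04]
 [-4.46606184e-01 -8.94728264e-01 -2.06139996e-03]
 [ 9.40909019e-05  2.25696807e-03 -9.99997449e-01]] [0.27873721 0.55873455 0.23243531] [-0.32340087  0.79915879  0.02149778]
side [[ 0.3933288  -0.77633758  0.49253672]
 [-0.91927772 -0.3407432   0.19703436]
 [ 0.01486335 -0.53027732 -0.84769396]] [-0.14766338 -0.36167896  1.19736723] (3, 3)
caddy [(array([0.504, 0.208, 0.02 ]), 0.83)]
caddy_tab [(array([0.502, 0.208, 0.02 ]), 0.79), (array([ 0.499, -0.43 ,  0.021]), 0.49)]
stand [(array([ 0.538, -0.108,  0.004]), 0.76)]
brush [(array([ 0.41 , -0.294,  0.046]), 0.77), (array([0.506, 0.206, 0.023]), 0.33)]
pen [(array([ 0.414, -0.02 ,  0.015]), 0.74)]
white_head [(array([ 0.499, -0.431,  0.019]), 0.84)]
top [[-0.00993185 -0.99637594  0.08447686]
 [-0.99993991  0.01028822  0.00378425]
 [-0.00463965 -0.0844342  -0.99641826]] [ 0.39740446 -0.11830027  1.32519617] (3, 3)
caddy [(array([0.505, 0.207, 0.007]), 0.91)]
caddy_tab [(array([0.506, 0.212, 0.011]), 0.93)]
stand [(array([ 0.54 , -0.102,  0.008]), 0.57), (array([ 0.407, -0.021,  0.015]), 0.29)]
brush [(array([ 0.419, -0.289,  0.049]), 0.89)]
pen [(array([ 0.411, -0.024,  0.018]), 0.59)]
white_head [(array([ 0.508, -0.435,  0.022]), 0.95)]
```

View pics/a.png

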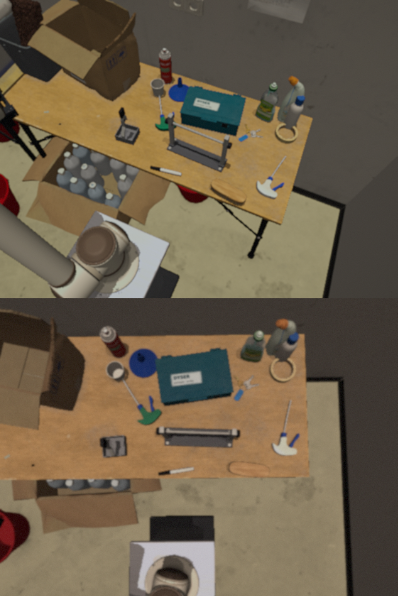

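The side view shows the caddy at about (125,130) and the rail at (200,145). In the top view they sit at (113,446) and (198,436). Next I'll take crops and depth geometry.

```bash
python3 - <<'E'
from h import *
crops=[]
for n in ['top','side']:
    z=np.load(f'/tmp/{n}.npz'); K=cam(n); W=cloud(z['d'],K); W[z['d']==0]=9
    x,y,h=W[...,0],W[...,1],W[...,2]
    cm=(abs(x-.52)<.1)&(abs(y-.21)<.09)&(h>.01)&(h<.25)
    for lo,hi in [(.01,.05),(.05,.12),(.12,.15),(.15,.2)]:
        m=cm&(h>lo)&(h<hi)
        if m.sum(): q=W[m]; print(n,'caddy',lo,m.sum(),q.mean(0).round(3),q.min(0).round(3),q.max(0).round(3))
    m=cm&(h<.05)&(h>.025)
    if m.sum()>5: print('rect',cv2.minAreaRect((W[m][:,:2]*1000).astype(np.float32)))
    sm=(abs(x-.55)<.1)&(abs(y+.1)<.17)&(h>.003)&(h<.25)
    for lo,hi in [(.004,.014),(.1,.15),(.15,.2),(.2,.22)]:
        m=sm&(h>lo)&(h<hi)
        if m.sum()>5: q=W[m]; print(n,'stand',lo,m.sum(),q.mean(0).round(3),q.min(0).round(3),q.max(0).round(3),cv2.minAreaRect((q[:,:2]*1000).astype(np.float32)))
    m=sm&(h>.14)&(h<.2)
    for yy in np.arange(-.22,.03,.03):
        k=m&(abs(y-yy)<.01)
        if k.sum(): print(round(yy,2),k.sum(),np.median(W[k],0).round(4),W[k][:,2].max().round(3))
    a=(slice(150,270),slice(130,350)); 
    v,u=np.where(cm|sm); print(v.min(),v.max(),u.min(),u.max())
    p=z['p'][max(v.min()-10,0):v.max()+10,u.min()-10:u.max()+10]
    crops.append(cv2.resize(p,(780,int(780*p.shape[0]/p.shape[1])),interpolation=cv2.INTER_CUBIC))
im=np.vstack(crops); k=min(1,600/im.shape[0]); im=cv2.resize(im,None,fx=k,fy=k)
cv2.imwrite('pics/b.png',im[...,::-1])
E
```

```text
top caddy 0.01 270 [0.509 0.203 0.028] [0.467 0.12  0.01 ] [0.606 0.255 0.05 ]
top caddy 0.05 93 [0.49  0.208 0.084] [0.47  0.201 0.05 ] [0.525 0.216 0.117]
top caddy 0.12 30 [0.505 0.206 0.134] [0.493 0.203 0.12 ] [0.522 0.215 0.147]
top caddy 0.15 123 [0.507 0.209 0.176] [0.493 0.203 0.151] [0.522 0.218 0.191]
rect ((507.6011047363281, 210.7933349609375), (78.28173065185547, 84.82029724121094), 4.685628414154053)
top stand 0.004 2512 [ 0.541 -0.108  0.008] [ 0.45  -0.27   0.004] [0.65  0.069 0.014] ((549.9750366210938, -100.59574890136719), (338.6918029785156, 199.51036071777344), 89.97705078125)
top stand 0.1 29 [ 0.53  -0.111  0.124] [ 0.524 -0.231  0.103] [0.537 0.016 0.141] ((531.1190795898438, -107.43536376953125), (247.34539794921875, 3.5172479152679443), 87.68836975097656)
top stand 0.15 558 [ 0.539 -0.106  0.169] [ 0.523 -0.247  0.152] [0.558 0.034 0.199] ((539.3004760742188, -106.83821105957031), (281.05474853515625, 24.5214900970459), 87.31961822509766)
top stand 0.2 131 [ 0.54  -0.11   0.209] [ 0.525 -0.232  0.201] [0.554 0.017 0.215] ((539.607421875, -107.5130615234375)
[... 1295 characters left out ...]
 -0.245  0.15 ] [0.557 0.037 0.2  ] ((538.9856567382812, -104.23097229003906), (282.14434814453125, 26.29483413696289), 87.60248565673828)
side stand 0.2 96 [ 0.537 -0.112  0.208] [ 0.522 -0.23   0.2  ] [0.555 0.021 0.214] ((538.5531616210938, -104.6445541381836), (250.51963806152344, 24.49681854248047), 87.82410430908203)
-0.22 86 [ 0.526  -0.2224  0.169 ] 0.2
-0.19 26 [ 0.5346 -0.1907  0.1658] 0.169
-0.16 26 [ 0.536  -0.1606  0.1658] 0.17
-0.13 25 [ 0.5372 -0.1299  0.1651] 0.171
-0.1 26 [ 0.5383 -0.1008  0.166 ] 0.171
-0.07 24 [ 0.5408 -0.0703  0.1649] 0.169
-0.04 26 [ 0.5414 -0.0395  0.1647] 0.17
-0.01 23 [ 0.5422 -0.0101  0.1665] 0.171
0.02 69 [0.5355 0.0173 0.1706] 0.198
151 254 161 338
```

View pics/b.png

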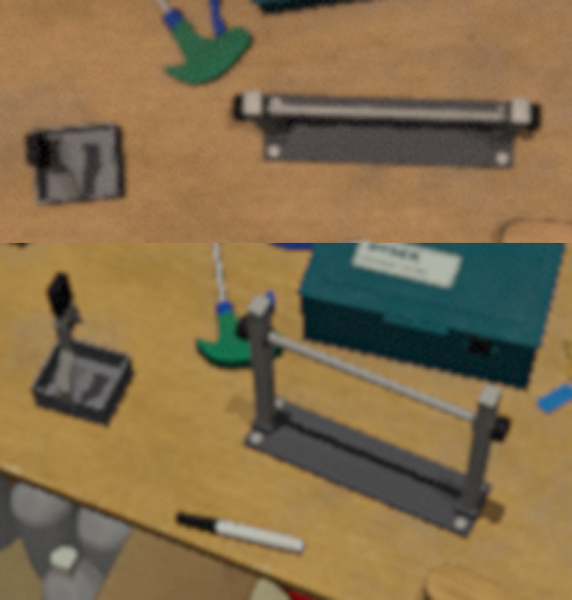

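The caddy faces +x with a yaw of about 4.7°. The bar's yaw is about -2.6° and its centre is near z 0.164. I'll move above the tab.

arm_command(
  rows=[
    {"fingers": 60,"travel": [3.6,2.1,-2.8],"roll": -3},
    {"fingers": 60,"travel": [7.2,4.2,-2.8],"roll": -6},
    {"fingers": 60,"travel": [10.8,6.3,-2.8],"roll": -9},
    {"fingers": 60,"travel": [14.4,8.4,-2.8],"roll": -12},
    {"fingers": 60,"travel": [18,10.5,-2.8],"roll": -16},
    {"fingers": 60,"travel": [21.6,12.6,-2.8],"roll": -20},
    {"fingers": 60,"travel": [25.2,14.7,-2.8],"roll": -24},
    {"fingers": 60,"travel": [28.8,16.8,-2.8],"roll": -28},
    {"fingers": 60,"travel": [32.4,18.9,-2.8],"roll": -31.2},
    {"fingers": 60,"travel": [35.9,21.0,-2.8],"roll": -31.2},
  ],
)

```text
time_s: 1.7
tcp_pos: [0.5072, 0.2095, 0.2619]
ee_rot: [[0.997, 0.083, 0.001], [0.083, -0.997, 0.0], [0.001, -0.0, -1.0]]
wrist_force: [0.3, 0.9, 0.2]
gripper_width: 0.598
```

arm_command(
  rows=[
    {"fingers": 60,"travel": [0,0,0],"roll": 0},
    {"fingers": 60,"travel": [0,0,0],"roll": 0},
    {"fingers": 60,"travel": [0,0,0],"roll": 0},
    {"fingers": 60,"travel": [0,0,0],"roll": 0},
  ],
)

```text
time_s: 2.1
tcp_pos: [0.5061, 0.212, 0.2616]
ee_rot: [[0.997, 0.083, 0.0], [0.083, -0.997, 0.0], [0.0, -0.0, -1.0]]
wrist_force: [-0.2, -0.7, 0.3]
gripper_width: 0.6
```

```bash
python3 - <<'E'
from h import *
s=sense(); print(s['tcp_pos'],s['ee_rot'],s['gripper_width'],s['wrist_force'],s['time_s'])
K=cam('wrist'); p,d=capture('wrist'); cv2.imwrite('pics/c.png',p[...,::-1])
W=cloud(d,K); W[d==0]=9
x,y,h=W[...,0],W[...,1],W[...,2]
m=(abs(x-.51)<.08)&(abs(y-.21)<.08)
k=m&(h>.15)&(h<.2); print(k.sum())
if k.sum(): q=W[k]; print(q.mean(0),q.min(0),q.max(0),cv2.minAreaRect((q[:,:2]*1000).astype(np.float32)))
k=m&(h>.025)&(h<.045); 
if k.sum(): q=W[k]; print(cv2.minAreaRect((q[:,:2]*1000).astype(np.float32)))
print(search_frame('wrist','caddy_tab'))
E
```

```text
[0.50605786 0.21197218 0.26164478] [[ 9.96525585e-01  8.32871208e-02  1.14208197e-04]
 [ 8.32870989e-02 -9.96525577e-01  1.85280710e-04]
 [ 1.29242886e-04 -1.75124899e-04 -9.99999976e-01]] 0.6004116820159345 [-0.16501404 -0.70124816  0.32851955] 2.1
854
[0.51191203 0.21550444 0.18038091] [0.49433911 0.20759386 0.15008821] [0.52388347 0.22327499 0.18592955] ((508.9757080078125, 215.44085693359375), (29.483972549438477, 13.841741561889648), 5.10892391204834)
((508.7033996582031, 215.37608337402344), (75.6100845336914, 84.0191650390625), 4.64675235748291)
[{'position': [0.5126, 0.2142, 0.0077], 'p': 0.88}]
```

View pics/c.png

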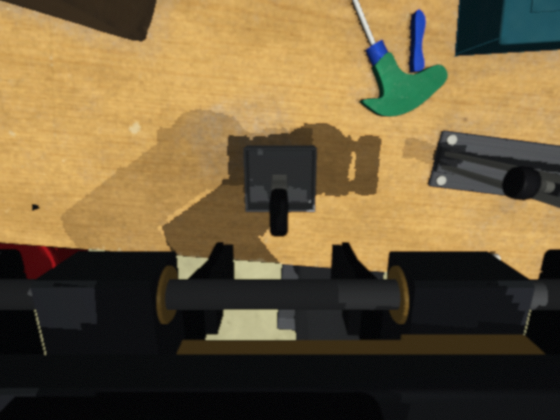

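The tab sits at about (280,210) in the wrist view, which puts it at (0.509, 0.215). The yaw is already matched, so I'll descend.

arm_command(
  rows=[
    {"fingers": 60,"travel": [0.3,-0.3,1.5],"roll": 0},
    {"fingers": 60,"travel": [0.3,-0.3,4],"roll": 0},
    {"fingers": 60,"travel": [0.3,-0.3,6.5],"roll": 0},
    {"fingers": 60,"travel": [0.3,-0.3,9],"roll": 0},
    {"fingers": 60,"travel": [0.3,-0.3,10.4],"roll": 0},
    {"fingers": 60,"travel": [0.3,-0.3,10.4],"roll": 0},
    {"fingers": 60,"travel": [0.3,-0.3,10.4],"roll": 0},
  ],
)

```text
time_s: 2.9
tcp_pos: [0.5094, 0.2149, 0.158]
ee_rot: [[0.997, 0.083, 0.001], [0.083, -0.997, -0.0], [0.001, 0.0, -1.0]]
wrist_force: [0.5, -1.2, 0.7]
gripper_width: 0.602
```

arm_command(
  rows=[
    {"fingers": 5,"travel": [0,0,0],"roll": 0},
    {"fingers": 5,"travel": [0,0,0],"roll": 0},
    {"fingers": 5,"travel": [0,0,0],"roll": 0},
    {"fingers": 5,"travel": [0,0,0],"roll": 0},
    {"fingers": 5,"travel": [0,0,0],"roll": 0},
    {"fingers": 5,"travel": [0,0,0],"roll": 0},
    {"fingers": 5,"travel": [0,0,0],"roll": 0},
    {"fingers": 5,"travel": [0,0,0],"roll": 0},
  ],
)

```text
time_s: 3.7
tcp_pos: [0.5093, 0.2144, 0.1575]
ee_rot: [[0.997, 0.082, 0.0], [0.082, -0.997, 0.0], [0.0, -0.0, -1.0]]
wrist_force: [0.1, 0.5, 0.3]
gripper_width: 0.161
```

arm_command(
  rows=[
    {"fingers": 5,"travel": [0,0,0],"roll": 0},
    {"fingers": 5,"travel": [0,0,0],"roll": 0},
  ],
)

```text
time_s: 3.9
tcp_pos: [0.5093, 0.2144, 0.1575]
ee_rot: [[0.997, 0.082, 0.0], [0.082, -0.997, 0.0], [0.0, -0.0, -1.0]]
wrist_force: [-0.9, 1.0, -0.8]
gripper_width: 0.154
```

arm_command(
  rows=[
    {"fingers": 5,"travel": [0,0,-0.5],"roll": 0},
    {"fingers": 5,"travel": [0,0,-2],"roll": 0},
    {"fingers": 5,"travel": [0,0,-4],"roll": 0},
    {"fingers": 5,"travel": [0,0,-6],"roll": 0},
    {"fingers": 5,"travel": [0,0,-8],"roll": 0},
    {"fingers": 5,"travel": [0,0,-9.6],"roll": 0},
    {"fingers": 5,"travel": [0,0,-9.6],"roll": 0},
    {"fingers": 5,"travel": [0,0,-9.6],"roll": 0},
    {"fingers": 5,"travel": [0,0,-9.6],"roll": 0},
  ],
)

```text
time_s: 4.8
tcp_pos: [0.5083, 0.2138, 0.2519]
ee_rot: [[0.997, 0.081, -0.003], [0.081, -0.997, -0.002], [-0.003, 0.001, -1.0]]
wrist_force: [-0.3, -0.6, -3.2]
gripper_width: 0.158
```

arm_command(
  rows=[
    {"fingers": 5,"travel": [-1.5,1,0],"roll": 0},
    {"fingers": 5,"travel": [-4,4,0],"roll": 1},
    {"fingers": 5,"travel": [-5.5,7.5,0],"roll": 2},
    {"fingers": 5,"travel": [-6,11,0],"roll": 3},
    {"fingers": 5,"travel": [-6.4,15,0],"roll": 4},
    {"fingers": 5,"travel": [-6.7,19,0],"roll": 5},
    {"fingers": 5,"travel": [-6.9,23,0],"roll": 6},
    {"fingers": 5,"travel": [-7.1,26.5,0],"roll": 7.3},
    {"fingers": 5,"travel": [-7.2,29.5,0],"roll": 7.3},
    {"fingers": 5,"travel": [-7.25,31.2,0],"roll": 7.3},
  ],
)

```text
time_s: 5.8
tcp_pos: [0.4615, -0.1046, 0.2524]
ee_rot: [[0.999, -0.048, -0.003], [-0.048, -0.999, -0.0], [-0.003, 0.0, -1.0]]
wrist_force: [-0.1, 1.5, -2.1]
gripper_width: 0.155
```

arm_command(
  rows=[
    {"fingers": 5,"travel": [0,0,0],"roll": 0},
    {"fingers": 5,"travel": [0,0,0],"roll": 0},
    {"fingers": 5,"travel": [0,0,0],"roll": 0},
    {"fingers": 5,"travel": [0,0,0],"roll": 0},
    {"fingers": 5,"travel": [0,0,0],"roll": 0},
  ],
)

```text
time_s: 6.3
tcp_pos: [0.4625, -0.1019, 0.2535]
ee_rot: [[0.999, -0.044, 0.0], [-0.044, -0.999, 0.0], [-0.0, -0.0, -1.0]]
wrist_force: [-0.7, 0.1, -2.7]
gripper_width: 0.16
```

```bash
python3 - <<'E'
from h import *
s=sense(); print(s['tcp_pos'],s['ee_rot'],s['wrist_force'],s['moment'],s['gripper_width'],s['time_s'])
ims=[]
for n in ['wrist','side','top']:
    K=cam(n); p,d=capture(n)
    W=cloud(d,K); W[d==0]=9
    x,y,h=W[...,0],W[...,1],W[...,2]
    print(n)
    m=(abs(x-.54)<.03)&(h>.14)&(h<.19)
    for yy in np.arange(-.19,.0,.03):
        k=m&(abs(y-yy)<.01)
        if k.sum(): print(round(yy,2),k.sum(),np.median(W[k],0).round(4),np.percentile(W[k],95,axis=0).round(3),np.percentile(W[k],5,axis=0).round(3))
    k=(abs(x-.54)<.04)&(abs(y+.1)<.2)&(h>.198)&(h<.215)
    if k.sum()>5: print('tops',cv2.minAreaRect((W[k][:,:2]*1000).astype(np.float32)),np.median(W[k][:,2]))
    k=(abs(x-.46)<.06)&(abs(y+.1)<.06)&(h>.1)&(h<.15)
    if k.sum()>5: print('tray',cv2.minAreaRect((W[k][:,:2]*1000).astype(np.float32)),W[k].mean(0),np.percentile(W[k][:,2],[5,50,95]))
    v,u=(0,0)
    if n=='side':
        p=cv2.resize(p[120:270,180:380],(747,560),interpolation=cv2.INTER_CUBIC); cv2.imwrite('pics/e.png',p[...,::-1])
    if n=='wrist': cv2.imwrite('pics/d.png',p[...,::-1])
E
```

```text
[ 0.46247846 -0.10188919  0.25353007] [[ 9.99014662e-01 -4.43813708e-02  1.06335233e-06]
 [-4.43813707e-02 -9.99014657e-01  9.70848875e-05]
 [-3.24645582e-06 -9.70364190e-05 -9.99999995e-01]] [-0.73182691  0.13050208 -2.72710052] [-0.06833242 -0.01358352 -0.02821468] 0.15997629505658914 6.3
wrist
-0.19 420 [ 0.5373 -0.1901  0.1663] [ 0.542 -0.181  0.168] [ 0.533 -0.199  0.163]
-0.16 401 [ 0.5384 -0.16    0.1664] [ 0.543 -0.151  0.168] [ 0.534 -0.169  0.164]
-0.13 431 [ 0.5394 -0.1302  0.1663] [ 0.544 -0.121  0.168] [ 0.535 -0.139  0.163]
-0.1 428 [ 0.5408 -0.0998  0.1664] [ 0.545 -0.091  0.168] [ 0.536 -0.109  0.163]
-0.07 430 [ 0.542  -0.07    0.1664] [ 0.546 -0.061  0.168] [ 0.538 -0.079  0.163]
-0.04 431 [ 0.5434 -0.0399  0.1664] [ 0.548 -0.031  0.168] [ 0.539 -0.049  0.163]
-0.01 426 [ 0.5447 -0.01    0.1665] [ 0.549 -0.001  0.168] [ 0.54  -0.019  0.163]
tops ((540.8312377929688, -103.40924072265625), (251.86915588378906, 20.967849731445312), 87.71397399902344) 0.20846041338541207
tray ((462.0536804199219, -101.37223815917969), (84.26294708251953, 75.4850082397461), 87.5102996826
[... 486 characters left out ...]
1896 -0.10406118  0.1164675 ] [0.1004457  0.11559265 0.13452839]
top
-0.19 37 [ 0.5361 -0.1905  0.1668] [ 0.541 -0.181  0.17 ] [ 0.532 -0.198  0.163]
-0.16 31 [ 0.5383 -0.1616  0.1677] [ 0.542 -0.152  0.171] [ 0.534 -0.169  0.162]
-0.04 7 [ 0.5477 -0.0378  0.165 ] [ 0.548 -0.031  0.167] [ 0.547 -0.044  0.162]
-0.01 20 [ 0.5454 -0.0092  0.1663] [ 0.548 -0.002  0.169] [ 0.543 -0.018  0.163]
tops ((539.51806640625, -107.26158905029297), (248.94334411621094, 20.376134872436523), 87.69526672363281) 0.20932552689147887
tray ((424.64703369140625, -103.35905456542969), (83.72929382324219, 6.9600653648376465), 87.09519958496094) [ 0.42455986 -0.10214044  0.12722685] [0.10204431 0.13150626 0.14571938]
```

View pics/d.png

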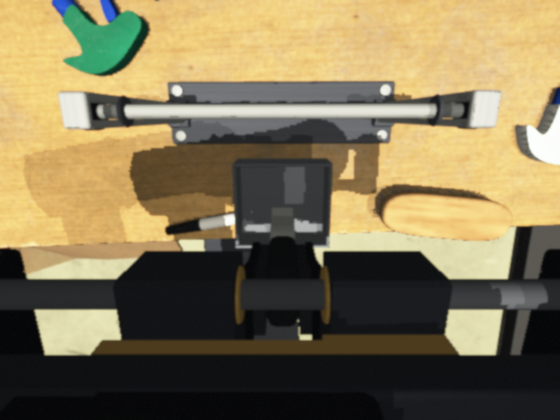

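View pics/e.png

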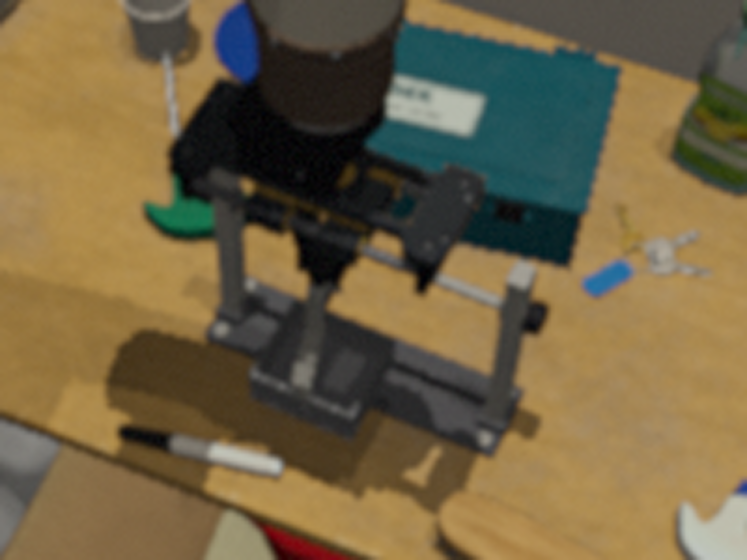

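The bar is at x 0.541, z about 0.162, and it lines up with the throat, between the tray rim at 0.132 and the lip at 0.196. I'll move in sideways.

arm_command(
  rows=[
    {"fingers": 5,"travel": [1,0,0],"roll": 0},
    {"fingers": 5,"travel": [2.5,0,0],"roll": 0},
    {"fingers": 5,"travel": [4,0,0],"roll": 0},
    {"fingers": 5,"travel": [5.5,0,0],"roll": 0},
    {"fingers": 5,"travel": [6.5,0,0],"roll": 0},
    {"fingers": 5,"travel": [7.3,0,0],"roll": 0},
    {"fingers": 5,"travel": [7.8,0,0],"roll": 0},
    {"fingers": 5,"travel": [7.8,0,0],"roll": 0},
    {"fingers": 5,"travel": [7.8,0,0],"roll": 0},
    {"fingers": 5,"travel": [7.8,0,0],"roll": 0},
  ],
)

```text
time_s: 7.45
tcp_pos: [0.5399, -0.1061, 0.2537]
ee_rot: [[0.999, -0.046, -0.0], [-0.046, -0.999, 0.0], [-0.0, -0.0, -1.0]]
wrist_force: [0.5, 0.6, -3.4]
gripper_width: 0.16
```

arm_command(
  rows=[
    {"fingers": 5,"travel": [0,0,0.5],"roll": 0},
    {"fingers": 5,"travel": [0,0,1],"roll": 0},
    {"fingers": 5,"travel": [0,0,1.5],"roll": 0},
    {"fingers": 5,"travel": [0,0,2],"roll": 0},
    {"fingers": 5,"travel": [0,0,2.4],"roll": 0},
    {"fingers": 5,"travel": [0,0,2.7],"roll": 0},
    {"fingers": 5,"travel": [0,0,2.7],"roll": 0},
    {"fingers": 5,"travel": [0,0,2.7],"roll": 0},
  ],
)

```text
time_s: 8.25
tcp_pos: [0.5405, -0.1062, 0.2266]
ee_rot: [[0.999, -0.046, 0.0], [-0.046, -0.999, -0.0], [0.0, 0.0, -1.0]]
wrist_force: [0.4, -0.5, -3.7]
gripper_width: 0.158
```

```bash
python3 - <<'E'
from h import *
s=sense(); print(s['tcp_pos'],s['wrist_force'],s['moment'],s['time_s'])
for n in ['wrist','side']:
    K=cam(n); p,d=capture(n); W=cloud(d,K); W[d==0]=9; x,y,h=W[...,0],W[...,1],W[...,2]
    m=(abs(x-.54)<.02)&(h>.145)&(h<.18)
    for yy in np.arange(-.19,.0,.03):
        k=m&(abs(y-yy)<.01)
        if k.sum(): print(n,round(yy,2),k.sum(),np.median(W[k],0).round(4))
    if n=='side':
        p=cv2.resize(p[130:250,210:370],(747,560),interpolation=cv2.INTER_CUBIC); cv2.imwrite('pics/f.png',p[...,::-1])
E
```

```text
[ 0.54047703 -0.10615866  0.22661837] [ 0.37319448 -0.45313361 -3.6834514 ] [-0.02688861 -0.06025594 -0.00413036] 8.25
wrist -0.19 411 [ 0.5389 -0.1901  0.1664]
wrist -0.16 409 [ 0.5402 -0.1599  0.1664]
wrist -0.13 407 [ 0.5414 -0.13    0.1665]
wrist -0.1 308 [ 0.5543 -0.0997  0.171 ]
wrist -0.07 410 [ 0.5434 -0.0702  0.1664]
wrist -0.04 412 [ 0.5448 -0.0399  0.1665]
wrist -0.01 411 [ 0.5461 -0.01    0.1665]
side -0.19 26 [ 0.535  -0.1908  0.1661]
side -0.16 26 [ 0.536  -0.1611  0.1646]
side -0.13 25 [ 0.5363 -0.1294  0.1656]
side -0.1 34 [ 0.5259 -0.1043  0.1633]
side -0.07 23 [ 0.5404 -0.071   0.1656]
side -0.04 26 [ 0.5403 -0.0395  0.1655]
side -0.01 22 [ 0.5414 -0.0105  0.1661]
```

View pics/f.png

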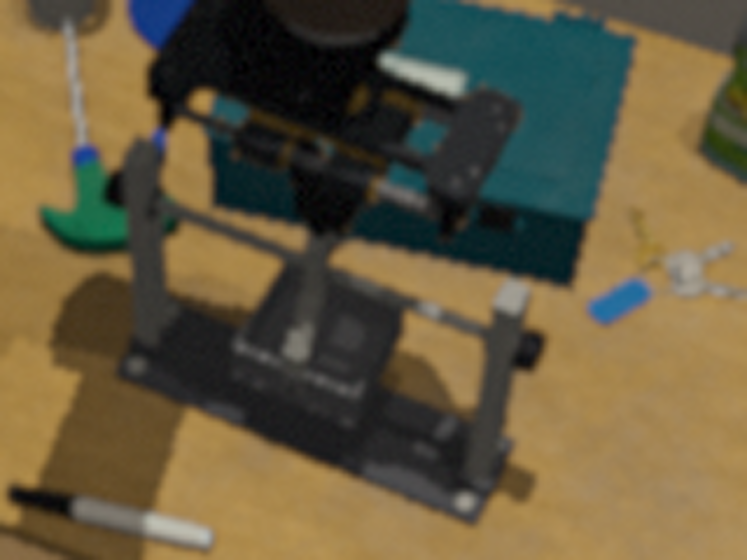

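The bar passes under the hook behind the nose and no contact is felt. Next I'll lower in small steps while watching the force.

arm_command(
  rows=[
    {"fingers": 5,"travel": [0,0,0.2],"roll": 0},
    {"fingers": 5,"travel": [0,0,0.4],"roll": 0},
    {"fingers": 5,"travel": [0,0,0.6],"roll": 0},
    {"fingers": 5,"travel": [0,0,0.8],"roll": 0},
    {"fingers": 5,"travel": [0,0,0.8],"roll": 0},
  ],
)

```text
time_s: 8.85
tcp_pos: [0.5401, -0.1061, 0.2181]
ee_rot: [[0.999, -0.046, -0.001], [-0.046, -0.999, 0.0], [-0.001, 0.0, -1.0]]
wrist_force: [0.8, 0.9, -3.0]
gripper_width: 0.155
```

arm_command(
  rows=[
    {"fingers": 5,"travel": [0,0,0.1],"roll": 0},
    {"fingers": 5,"travel": [0,0,0.2],"roll": 0},
    {"fingers": 5,"travel": [0,0,0.3],"roll": 0},
    {"fingers": 5,"travel": [0,0,0.3],"roll": 0},
  ],
)

```text
time_s: 9.25
tcp_pos: [0.5405, -0.1062, 0.2162]
ee_rot: [[0.999, -0.045, 0.001], [-0.045, -0.999, -0.0], [0.001, 0.0, -1.0]]
wrist_force: [-1.8, 1.1, 1.2]
gripper_width: 0.162
```

arm_command(
  rows=[
    {"fingers": 5,"travel": [0,0,0.1],"roll": 0},
    {"fingers": 5,"travel": [0,0,0.2],"roll": 0},
    {"fingers": 5,"travel": [0,0,0.2],"roll": 0},
  ],
)

```text
time_s: 9.55
tcp_pos: [0.5405, -0.1062, 0.2138]
ee_rot: [[0.999, -0.046, 0.001], [-0.046, -0.999, -0.0], [0.001, 0.0, -1.0]]
wrist_force: [-0.4, 0.4, 3.1]
gripper_width: 0.158
```

arm_command(
  rows=[
    {"fingers": 5,"travel": [0,0,0.1],"roll": 0},
    {"fingers": 5,"travel": [0,0,0.2],"roll": 0},
    {"fingers": 5,"travel": [0,0,0.2],"roll": 0},
  ],
)

```text
time_s: 9.85
tcp_pos: [0.5408, -0.1062, 0.2119]
ee_rot: [[0.999, -0.045, 0.001], [-0.045, -0.999, -0.0], [0.001, 0.0, -1.0]]
wrist_force: [-0.8, 0.7, 4.1]
gripper_width: 0.161
```

The gate touched at TCP z of about 0.217, which puts the bar centre near 0.1615. The snap should come at TCP z of about 0.190 to 0.193, and the crown at about 0.186.

arm_command(
  rows=[
    {"fingers": 5,"travel": [0,0,0.1],"roll": 0},
    {"fingers": 5,"travel": [0,0,0.2],"roll": 0},
    {"fingers": 5,"travel": [0,0,0.3],"roll": 0},
    {"fingers": 5,"travel": [0,0,0.3],"roll": 0},
  ],
)

```text
time_s: 10.25
tcp_pos: [0.5412, -0.1063, 0.2094]
ee_rot: [[0.999, -0.045, 0.002], [-0.045, -0.999, -0.001], [0.002, 0.0, -1.0]]
wrist_force: [-0.8, 0.3, 6.1]
gripper_width: 0.161
```

arm_command(
  rows=[
    {"fingers": 5,"travel": [0,0,0.1],"roll": 0},
    {"fingers": 5,"travel": [0,0,0.2],"roll": 0},
    {"fingers": 5,"travel": [0,0,0.3],"roll": 0},
    {"fingers": 5,"travel": [0,0,0.3],"roll": 0},
  ],
)

```text
time_s: 10.65
tcp_pos: [0.5401, -0.1064, 0.2057]
ee_rot: [[0.999, -0.046, -0.001], [-0.046, -0.999, -0.0], [-0.001, 0.001, -1.0]]
wrist_force: [-2.8, -0.6, 5.0]
gripper_width: 0.158
```

arm_command(
  rows=[
    {"fingers": 5,"travel": [0,0,0.1],"roll": 0},
    {"fingers": 5,"travel": [0,0,0.2],"roll": 0},
    {"fingers": 5,"travel": [0,0,0.3],"roll": 0},
    {"fingers": 5,"travel": [0,0,0.3],"roll": 0},
  ],
)

```text
time_s: 11.05
tcp_pos: [0.5395, -0.1063, 0.202]
ee_rot: [[0.999, -0.046, -0.002], [-0.046, -0.999, -0.0], [-0.002, 0.0, -1.0]]
wrist_force: [-2.9, -0.1, 4.4]
gripper_width: 0.159
```

arm_command(
  rows=[
    {"fingers": 5,"travel": [0,0,0.1],"roll": 0},
    {"fingers": 5,"travel": [0,0,0.2],"roll": 0},
    {"fingers": 5,"travel": [0,0,0.3],"roll": 0},
    {"fingers": 5,"travel": [0,0,0.3],"roll": 0},
  ],
)

```text
time_s: 11.45
tcp_pos: [0.5397, -0.1061, 0.1989]
ee_rot: [[0.999, -0.046, -0.002], [-0.046, -0.999, 0.0], [-0.002, -0.0, -1.0]]
wrist_force: [-4.0, -0.7, 2.8]
gripper_width: 0.159
```

arm_command(
  rows=[
    {"fingers": 5,"travel": [0,0,0.1],"roll": 0},
    {"fingers": 5,"travel": [0,0,0.2],"roll": 0},
    {"fingers": 5,"travel": [0,0,0.3],"roll": 0},
    {"fingers": 5,"travel": [0,0,0.3],"roll": 0},
  ],
)

```text
time_s: 11.85
tcp_pos: [0.54, -0.1061, 0.1961]
ee_rot: [[0.999, -0.046, -0.001], [-0.046, -0.999, 0.0], [-0.001, -0.0, -1.0]]
wrist_force: [-4.3, 0.5, 1.8]
gripper_width: 0.16
```

The gate force peaked and is now easing, as expected. I'll go on in steps of about 1 mm.

arm_command(
  rows=[
    {"fingers": 5,"travel": [0,0,0.1],"roll": 0},
    {"fingers": 5,"travel": [0,0,0.2],"roll": 0},
    {"fingers": 5,"travel": [0,0,0.2],"roll": 0},
  ],
)

```text
time_s: 12.15
tcp_pos: [0.5401, -0.1061, 0.1942]
ee_rot: [[0.999, -0.046, -0.001], [-0.046, -0.999, 0.0], [-0.001, -0.0, -1.0]]
wrist_force: [-4.1, 0.5, 1.1]
gripper_width: 0.16
```

arm_command(
  rows=[
    {"fingers": 5,"travel": [0,0,0.1],"roll": 0},
    {"fingers": 5,"travel": [0,0,0.15],"roll": 0},
    {"fingers": 5,"travel": [0,0,0.15],"roll": 0},
  ],
)

```text
time_s: 12.45
tcp_pos: [0.5399, -0.1061, 0.1925]
ee_rot: [[0.999, -0.046, -0.001], [-0.046, -0.999, 0.0], [-0.001, -0.0, -1.0]]
wrist_force: [-4.1, 0.1, 0.9]
gripper_width: 0.159
```

arm_command(
  rows=[
    {"fingers": 5,"travel": [0,0,0.1],"roll": 0},
    {"fingers": 5,"travel": [0,0,0.1],"roll": 0},
    {"fingers": 5,"travel": [0,0,0.1],"roll": 0},
  ],
)

```text
time_s: 12.75
tcp_pos: [0.5396, -0.1061, 0.1913]
ee_rot: [[0.999, -0.046, -0.002], [-0.046, -0.999, 0.0], [-0.002, -0.0, -1.0]]
wrist_force: [-4.6, 1.2, -1.3]
gripper_width: 0.16
```

arm_command(
  rows=[
    {"fingers": 5,"travel": [0,0,0.1],"roll": 0},
    {"fingers": 5,"travel": [0,0,0.1],"roll": 0},
    {"fingers": 5,"travel": [0,0,0.1],"roll": 0},
  ],
)

```text
time_s: 13.05
tcp_pos: [0.5392, -0.1061, 0.19]
ee_rot: [[0.999, -0.046, -0.003], [-0.046, -0.999, 0.0], [-0.003, -0.0, -1.0]]
wrist_force: [-5.2, -0.1, -1.8]
gripper_width: 0.163
```

arm_command(
  rows=[
    {"fingers": 5,"travel": [0,0,0.1],"roll": 0},
    {"fingers": 5,"travel": [0,0,0.1],"roll": 0},
    {"fingers": 5,"travel": [0,0,0.1],"roll": 0},
  ],
)

```text
time_s: 13.35
tcp_pos: [0.5423, -0.106, 0.1905]
ee_rot: [[0.999, -0.045, 0.004], [-0.045, -0.999, -0.0], [0.004, -0.0, -1.0]]
wrist_force: [-0.4, 0.2, -3.5]
gripper_width: 0.155
```

arm_command(
  rows=[
    {"fingers": 5,"travel": [0,0,0.1],"roll": 0},
    {"fingers": 5,"travel": [0,0,0.1],"roll": 0},
    {"fingers": 5,"travel": [0,0,0.1],"roll": 0},
  ],
)

```text
time_s: 13.65
tcp_pos: [0.5407, -0.1061, 0.1891]
ee_rot: [[0.999, -0.046, 0.001], [-0.046, -0.999, 0.0], [0.001, -0.0, -1.0]]
wrist_force: [-0.5, -0.3, -3.7]
gripper_width: 0.161
```

The force is gone and the full weight is back on the wrist, so the gate flicked shut. Now I'll lower until the crown rests on the bar.

arm_command(
  rows=[
    {"fingers": 5,"travel": [0,0,0.1],"roll": 0},
    {"fingers": 5,"travel": [0,0,0.15],"roll": 0},
    {"fingers": 5,"travel": [0,0,0.15],"roll": 0},
  ],
)

```text
time_s: 13.95
tcp_pos: [0.5403, -0.1061, 0.1874]
ee_rot: [[0.999, -0.046, -0.0], [-0.046, -0.999, 0.0], [-0.0, 0.0, -1.0]]
wrist_force: [-0.5, 0.1, -3.4]
gripper_width: 0.159
```

arm_command(
  rows=[
    {"fingers": 5,"travel": [0,0,0.1],"roll": 0},
    {"fingers": 5,"travel": [0,0,0.1],"roll": 0},
    {"fingers": 5,"travel": [0,0,0.1],"roll": 0},
  ],
)

```text
time_s: 14.25
tcp_pos: [0.5403, -0.1062, 0.1865]
ee_rot: [[0.999, -0.046, -0.0], [-0.046, -0.999, -0.0], [-0.0, 0.0, -1.0]]
wrist_force: [0.5, -0.5, -3.7]
gripper_width: 0.158
```

arm_command(
  rows=[
    {"fingers": 5,"travel": [0,0,0.05],"roll": 0},
    {"fingers": 5,"travel": [0,0,0.05],"roll": 0},
    {"fingers": 5,"travel": [0,0,0.05],"roll": 0},
  ],
)

```text
time_s: 14.55
tcp_pos: [0.5404, -0.1062, 0.1864]
ee_rot: [[0.999, -0.046, 0.0], [-0.046, -0.999, -0.0], [0.0, 0.0, -1.0]]
wrist_force: [-0.8, 1.0, -0.3]
gripper_width: 0.154
```

The rail bears the weight now. I'll let go and then rise.

arm_command(
  rows=[
    {"fingers": 18,"travel": [0,0,0],"roll": 0},
    {"fingers": 21,"travel": [0,0,0],"roll": 0},
    {"fingers": 25,"travel": [0,0,0],"roll": 0},
    {"fingers": 35,"travel": [0,0,0],"roll": 0},
    {"fingers": 45,"travel": [0,0,0],"roll": 0},
    {"fingers": 55,"travel": [0,0,0],"roll": 0},
    {"fingers": 55,"travel": [0,0,0],"roll": 0},
    {"fingers": 55,"travel": [0,0,0],"roll": 0},
  ],
)

```text
time_s: 15.35
tcp_pos: [0.5404, -0.1061, 0.186]
ee_rot: [[0.999, -0.046, 0.0], [-0.046, -0.999, -0.0], [0.0, 0.0, -1.0]]
wrist_force: [-0.2, 0.2, -0.2]
gripper_width: 0.534
```

```bash
python3 - <<'E'
from h import *
s=sense(); print(s['tcp_pos'],s['wrist_force'],s['gripper_width'],s['time_s'])
p,d=capture('wrist'); cv2.imwrite('pics/g.png',p[...,::-1])
E
```

```text
[ 0.54038954 -0.10614506  0.18603953] [-0.1558369   0.19619453 -0.24785618] 0.534200344941501 15.35
```

View pics/g.png

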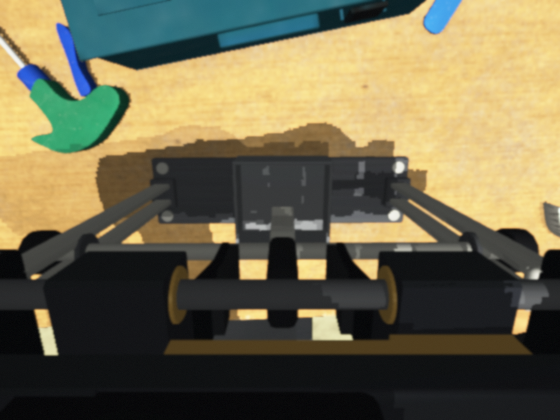

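The caddy hangs upright at about (283,230), with the tab clear of both fingers. I'll rise straight up.

arm_command(
  rows=[
    {"fingers": 55,"travel": [0,0,-0.5],"roll": 0},
    {"fingers": 55,"travel": [0,0,-1.5],"roll": 0},
    {"fingers": 55,"travel": [0,0,-3],"roll": 0},
    {"fingers": 55,"travel": [0,0,-5],"roll": 0},
    {"fingers": 55,"travel": [0,0,-7],"roll": 0},
    {"fingers": 55,"travel": [0,0,-9],"roll": 0},
    {"fingers": 55,"travel": [0,0,-10],"roll": 0},
    {"fingers": 55,"travel": [0,0,-10],"roll": 0},
    {"fingers": 55,"travel": [0,0,-10],"roll": 0},
    {"fingers": 55,"travel": [0,0,-10],"roll": 0},
  ],
)

```text
time_s: 16.4
tcp_pos: [0.5397, -0.1061, 0.2848]
ee_rot: [[0.999, -0.046, -0.002], [-0.046, -0.999, 0.0], [-0.002, -0.0, -1.0]]
wrist_force: [0.4, 0.6, -0.3]
gripper_width: 0.548
```

arm_command(
  rows=[
    {"fingers": 55,"travel": [-1,0,0],"roll": 0},
    {"fingers": 55,"travel": [-3,0,0],"roll": 0},
    {"fingers": 55,"travel": [-5,0,0],"roll": 0},
    {"fingers": 55,"travel": [-6,0,0],"roll": 0},
    {"fingers": 55,"travel": [-6,0,0],"roll": 0},
    {"fingers": 55,"travel": [-6,0,0],"roll": 0},
    {"fingers": 55,"travel": [-6,0,0],"roll": 0},
    {"fingers": 55,"travel": [-6,0,0],"roll": 0},
    {"fingers": 55,"travel": [-6,0,0],"roll": 0},
    {"fingers": 55,"travel": [-6,0,0],"roll": 0},
  ],
)

```text
time_s: 17.4
tcp_pos: [0.4807, -0.1034, 0.2858]
ee_rot: [[0.999, -0.046, -0.0], [-0.046, -0.999, -0.0], [-0.0, 0.0, -1.0]]
wrist_force: [0.3, -0.9, 0.1]
gripper_width: 0.549
```

```bash
python3 - <<'E'
from h import *
ims=[]
for i,n in enumerate(['wrist','side','wrist']):
    K=cam(n); p,d=capture(n); W=cloud(d,K); W[d==0]=9; x,y,h=W[...,0],W[...,1],W[...,2]
    m=(abs(x-.54)<.06)&(abs(y+.106)<.05)
    k=m&(h>.178)&(h<.22); 
    if k.sum()>5: print(n,'tab',np.median(W[k],0).round(4),np.percentile(W[k][:,2],98),cv2.minAreaRect((W[k][:,:2]*1000).astype(np.float32)))
    k=m&(h>.055)&(h<.075)
    if k.sum()>5: print('tray',cv2.minAreaRect((W[k][:,:2]*1000).astype(np.float32)),np.percentile(W[k][:,2],[50,98]))
    if i<2: ims.append(p if i==0 else cv2.resize(p[130:250,210:370],(560,420),interpolation=cv2.INTER_CUBIC))
cv2.imwrite('pics/i.png',cv2.resize(np.hstack(ims),(800,300))[...,::-1])
print(sense()['time_s'])
E
```

```text
wrist tab [ 0.539  -0.1057  0.2124] 0.21422411503541 ((538.5841674804688, -105.4233627319336), (13.505983352661133, 30.610231399536133), 87.99398040771484)
tray ((544.3880615234375, -105.97772216796875), (84.2961654663086, 75.12836456298828), 87.42852020263672) [0.06423288 0.06732347]
side tab [ 0.5245 -0.104   0.1962] 0.21423951354701995 ((532.99755859375, -106.27022552490234), (24.024810791015625, 15.817984580993652), 6.536368370056152)
tray ((542.9976806640625, -106.77000427246094), (85.13215637207031, 80.53246307373047), 86.41490936279297) [0.06291631 0.07055252]
wrist tab [ 0.539  -0.1057  0.2124] 0.21425661066796825 ((538.3892822265625, -105.40760040283203), (13.494366645812988, 30.876401901245117), 88.03076171875)
tray ((544.4017944335938, -105.95974731445312), (84.17495727539062, 75.1602554321289), 87.404052734375) [0.06429029 0.06746909]
17.55
```

View pics/i.png

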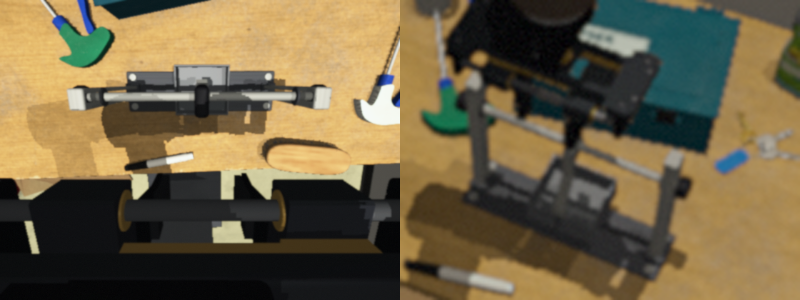

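The caddy hangs mid-bar, tilted by about 0.04 rad. It did not move between shots, and the gripper is well clear.

```bash
python3 -c "
from station import *
print(finish_job())"
```

```text
the job is handed in; nothing more can be done
None
```

The caddy is hanging on the bar with the gate shut, and the job is handed in; no verdict came back.

- **What I did:** I gripped the caddy by its tab, moved it sideways so the bar sat under the hook, and pressed down in steps of 1–3 mm. The gate touched with the bar centre at about 161.5 mm and pushed back with up to about 10 N, well under the 20 N limit. The push disappeared as the gate flicked shut. I then lowered until the crown took the weight, released, and backed off.
- **Last checks:**
  - The caddy hangs within a few millimetres of the rail's middle, tilted about 0.04 rad, and did not move between two pictures.
  - The gripper is well clear, reading no load.
  - The brush, the pen and the white spray head look undisturbed in the last picture.
  - No check failed. I judged the gate shut only from the force pattern and the hanging height, not by seeing it directly.

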